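# Blow out a housing at the air-gun stand

### The job

The tall square housing (not the shallow square cover) stands mouth down on the bench: turn it over and stand it mouth up on the metal plate, centred under the nozzle of the clamped air gun, and let go of it. Only then pull the gun's trigger fully home against its grip, hold it there for about a second and let it spring back. Leave the housing standing centred under the nozzle, and leave the other things on the bench where they are.

Things in the scene. Friction and masses are not known exactly. Their poses are not given: they have to be found in the camera images.
- housing: Square housing to blow out: grey plastic square cup, outside 48 x 48 mm, 60 mm high, walls and closed end 4 mm, about 90 g. Origin at the centre of its open mouth (rim plane); z points from the mouth to the closed end (up at the start, when it stands mouth down on the bench; down when it stands mouth up); x and y square to its side faces. It also rests stably on a flat side.
- housing_base (a point): Centre of the outside of the housing's closed end, 60 mm from the mouth along the housing's z.
- stand: Fixed stand; origin at bench height under the grip, z up; nozzle on its -x side, roughly towards the robot. Aluminium plate 8 mm thick, x -220 to +70 mm, y +-55 mm. A post (x -5 to +29 mm) carries an air gun clamped upside down: barrel of radius 17 mm along x at height 143 mm, x -45 to +77 mm; grip upright above it; a 9 mm tube runs forward at height 143 to 152 mm to the nozzle at x = -150 mm.
- nozzle (a point): Tip of the nozzle, pointing straight down, 120 mm above the bench (112 mm above the plate); nozzle 13 mm in diameter. Stand x = -150 mm, y = 0.
- spot (a point): Point on the plate's upper face (8 mm above the bench) straight under the nozzle, where the housing must stand.
- grip (a point): Centre of the fixed upright grip at the height where grip and trigger are best squeezed together, 220 mm above the bench. The grip is 28 mm (stand x) by 30 mm (stand y), its top at height 251 mm; the trigger stands in front (stand -x) of it. Grip and trigger together measure about 54 mm released, 40 mm pulled.
- trigger_pad (a point): Middle of the trigger's front face, 218 mm above the bench when released, about 40 mm in front (stand -x) of the grip's centre; about 26 mm when fully pulled. The trigger is a black bar 10 mm thick and 18 mm wide, hinged at its lower end (stand x = -21 mm, height 165 mm, axis along the stand's y), its free upper end at height 239 mm.
- trigger (a joint): Angle of the sprung trigger in rad: 0 released, 0.26 fully pulled to the grip (stop). The spring needs about 4 N to start and 7 N fully pulled, at the pad.
- bottle: Bystander: closed white plastic bottle, radius 27 mm, 125 mm high; origin at the centre of its underside. It stands close to the housing.
- beaker: Bystander: round grey plastic beaker, mouth up, rim radius 30 mm, 58 mm high; origin at the centre of its underside.
- cover: Bystander: shallow square grey cover, like the housing but only 24 mm high (48 x 48 mm), lying mouth down; origin at the centre of its mouth, z up.
- tape: Bystander: roll of paper tape lying flat, outer radius 42 mm, inner 30 mm, 19 mm high; origin at the centre of its underside.
- spool: Bystander: steel-coloured solder spool standing on its flange, radius 26 mm, 35 mm high; origin at the centre of its underside.
- screwdriver: Bystander: screwdriver lying flat, 170 mm long, black handle about 28 mm thick toward its -x; it lies along its own x axis.

How it is judged:
By the outcome, as a careful person would: the job done as asked, in the order asked, and still so for the second after the job is handed in, with the robot touching nothing.
It also fails if it takes over 72 s, if anything falls off the work surface, if the arm or the gripper's body presses on something with over 40 N, if the wrist force passes 120 N, or if a joint passes its speed limit or range.

### The arm

A 6-joint arm with a two-finger parallel gripper is mounted at the origin on the work surface. World frame = base frame: x ahead of the robot, y to its left, z up, the work surface at z = 0. Lengths are in m, angles in degrees, forces in N, time in s.
With the tool pointing down it reaches from about 0.35 to 0.875 m from the base axis. Payload 4.2 kg.
Tool frame: the origin (TCP) lies between the finger pads; the fingertips stand 19 mm ahead of it and the grasp point (between the pads) is the TCP; z points along the fingers, y is the line along which they close (so a half turn about z gives the same grasp; the last joint's range is limited). The gripper opens to 87 mm and grips with 3 to 60 N. Pads are 19 mm wide; open, the fingers measure 117 mm over their backs; the gripper's body (75 mm by 190 mm) begins 51 mm behind the grasp point.
Start: joints at [86.035, 22.042, 0.453, 0, -68.411, -14.817], TCP at [0.201, 0.592, 0.242] pointing down, gripper open.
Joint ranges: [-179.83, 179.83], [-69.29, 118.12], [-61.27, 80.66], [-181.25, 117.63], [-171.15, -9.14], [-177.46, 177.46]. Speed limits (degrees/s): [159.86, 159.86, 180, 180, 180, 180].

### API

Orientations are given as a 3x3 rotation matrix whose columns are the frame's x, y, z axes.
In Python, from station import r gives the robot as it stands.
- The arm moves only by the tool drive_tool, never from a script. Its argument "steps" is one flat list of numbers, 7 for each row, row after row: the turn, a rotation vector about the tool's x, y, z in rad, then the shift along the tool's x, y, z in m, then the opening, from 0 (shut) to 1 (fully open). A call has 1 to 10 rows; each row shifts and turns the commanded pose from where the row before left it, along the tool's axes as they then stand; what a row does not reach is not made up. A row lasts 1/12 s, in which the tool goes at most 41.7 mm and 7.16 degrees, less where a joint would pass 70% of its speed; a pose out of reach is approached as far as the arm can. A call is refused whole if a number of a shift passes 0.0417 or a number of a turn 0.125, either way. A call with a gripper value outside its range is refused whole. The fingers move at their own pace and stop on an object; the grip force is fixed at half the most. Time passes only in rows, so rows that do not move let the fingers close. It gives the time, the measured TCP pose, the force, the opening and the grip force at its end, in the units of the state.
- r.sense(): the state, without advancing time (a new reading comes with each control period).
- r.capture(name): name is "side" or "top"; returns the picture (384x512x3 uint8, blue, green, red); there is no depth.
- r.camera_params(name): a dict with "camera_matrix" (3x3 intrinsics, pixels), "extrinsics" (4x4, takes a point from world to camera coordinates). Camera axes: x right, y down, z forward; pixel columns grow to the right and rows downward; lengths in m; the calibration is good to about 2 mm. A picture is of the moment at which its call begins. camera_params takes no time and is no camera call.
- r.finish_job(): hands the job in; it is judged then, once.
The state is a dict: "time_s": time; "joints": joint angles; "joint_velocities": joint speeds; "effort": joint torques, N m; "tcp_pos": TCP position; "ee_rot": TCP orientation; "wrist_force": force on the tool from outside, world axes, zero at the start; "moment": the same for the moment, N m; "gripper_width": opening from 0.0 (shut) to 1.0 (fully open); "gripper_force": force on a finger pad.
Only numpy, scipy, OpenCV 4.12 (cv2) and the standard library are available. Lean on these libraries where they do the work, as an engineer would, in place of code of your own. Each camera call takes 0.05 s, during which the arm holds its last target. There are 200 camera calls.

## Working session

There is one attempt and no reset: what is moved stays moved. The work goes in short steps, Python scripts to look and compute and a tool call to move; the robot and the scene stay as the last step left them, time stands still between calls to the robot, and variables do not carry over. Pictures are saved under pics/ and viewed, at most 10 in all, crops included, and the job is handed in when it is done.

Besides the shell and the picture viewer there is one more tool, called after ">>>" by a JSON object that holds its "method" and its "body". drive_tool: Moves the arm, as the interface text tells. Its arguments: {"type":"object","properties":{"steps":{"type":"array"}},"required":["steps"]}

```bash
mkdir -p pics; ls
python3 - <<'E'
from station import r
import cv2,numpy as np
print(r.sense())
for n in("top","side"):
    cv2.imwrite(f"pics/{n}0.png",r.capture(n)); p=r.camera_params(n); print(n,np.round(p["camera_matrix"],1).tolist(),np.round(p["extrinsics"],4).tolist())
E
```

```text
pics
{'time_s': 0.0, 'joints': array([ 8.60344626e+01,  2.20911604e+01,  3.79678930e-01, -3.14605197e-02,
       -6.84110545e+01, -1.48162589e+01]), 'joint_velocities': array([-0.10511816,  0.07246512,  0.07530143, -0.03546685,  0.05596841,
       -0.01926671]), 'effort': array([-4.88849237e-04, -3.90664744e+01,  1.87398130e+01,  4.21957210e+00,
        1.08404263e-02, -2.12801310e-04]), 'tcp_pos': array([0.20101919, 0.59119161, 0.24044827]), 'ee_rot': array([[ 9.46686375e-01, -3.22155980e-01, -6.57245293e-04],
       [-3.22156646e-01, -9.46684051e-01, -2.09817220e-03],
       [ 5.37350847e-05,  2.19804697e-03, -9.99997583e-01]]), 'wrist_force': array([-0.56239728, -0.112781  ,  0.18019408]), 'moment': array([-0.00318522,  0.00093137, -0.03793519]), 'gripper_force': 0.0, 'gripper_width': 1.000733099515386}
top [[445.1, 0.0, 262.0], [0.0, 445.1, 194.6], [0.0, 0.0, 1.0]] [[-0.0055, -1.0, -0.0051, 0.0012], [-0.9896, 0.0062, -0.1436, 0.6039], [0.1437, 0.0042, -0.9896, 1.3761], [0.0, 0.0, 0.0, 1.0]]
side [[421.0, 0.0, 259.6], [0.0, 421.0, 184.0], [0.0, 0.0, 1.0]] [[0.9843, -0.1764, 0.0097, -0.5958], [-0.1056, -0.6314, -0.7682, 0.1589], [0.1416, 0.7551, -0.6401, 1.3903], [0.0, 0.0, 0.0, 1.0]]
```

View pics/top0.png

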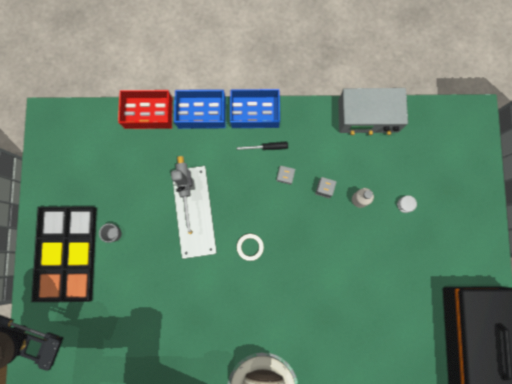

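View pics/side0.png

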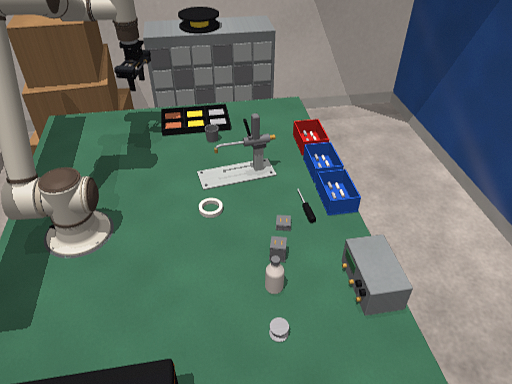

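Top view: housing about (327,187) beside the bottle (364,197); cover about (286,174); stand plate about (195,212), with the nozzle tip about (190,232). I'll zoom in and take the contours.

```bash
cat > h.py <<'E'
import cv2,numpy as np
from station import r
def ray(n,uv,z):
    p=r.camera_params(n);K=np.array(p["camera_matrix"]);E=np.array(p["extrinsics"]);R,t=E[:3,:3],E[:3,3]
    uv=np.atleast_2d(np.float64(uv));d=(R.T@np.linalg.inv(K)@np.c_[uv,np.ones(len(uv))].T).T;o=-R.T@t
    return o+d*((z-o[2])/d[:,2])[:,None]
def proj(n,P):
    p=r.camera_params(n);E=np.array(p["extrinsics"]);q=(np.array(p["camera_matrix"])@(E[:3,:3]@np.atleast_2d(P).T+E[:3,3:])).T
    return q[:,:2]/q[:,2:]
E
python3 - <<'E'
from h import *
a=cv2.imread("pics/top0.png");b=cv2.imread("pics/side0.png")
c=[cv2.resize(a[155:270,165:225],None,fx=5,fy=5,interpolation=cv2.INTER_CUBIC),cv2.resize(a[160:220,270:380],None,fx=4,fy=4,interpolation=cv2.INTER_CUBIC)]
W=np.zeros((600,800,3),np.uint8);W[:575,:300]=c[0];W[:240,310:750]=c[1]
s=cv2.resize(b[105:190,190:282],None,fx=4,fy=4,interpolation=cv2.INTER_CUBIC);W[250:590,310:678]=s
cv2.imwrite("pics/z0.png",W)
# non-green masks
hsv=cv2.cvtColor(a,cv2.COLOR_BGR2HSV);m=((hsv[...,1]<90)&(hsv[...,2]>60)).astype(np.uint8)
for nm,(y0,y1,x0,x1) in dict(plate=(155,270,165,225),box=(160,215,270,350)).items():
    k=np.zeros_like(m);k[y0:y1,x0:x1]=m[y0:y1,x0:x1]
    for q in cv2.findContours(k,cv2.RETR_EXTERNAL,cv2.CHAIN_APPROX_NONE)[0]:
        if cv2.contourArea(q)>60: 
            R=cv2.minAreaRect(q);print(nm,cv2.contourArea(q),np.round(cv2.boxPoints(R),1).tolist(),np.round(cv2.mean(a,k)[:3]))
E
```

```text
plate 3243.5 [[167.60000610351562, 156.3000030517578], [204.10000610351562, 151.6999969482422], [217.1999969482422, 254.5], [180.8000030517578, 259.20001220703125]] [192. 200. 192.]
box 327.5 [[313.3999938964844, 193.8000030517578], [319.70001220703125, 174.89999389648438], [337.3999938964844, 180.8000030517578], [331.1000061035156, 199.6999969482422]] [138. 147. 139.]
box 273.0 [[274.8999938964844, 181.3000030517578], [278.79998779296875, 164.10000610351562], [295.79998779296875, 167.8000030517578], [292.0, 185.10000610351562]] [138. 147. 139.]
```

View pics/z0.png

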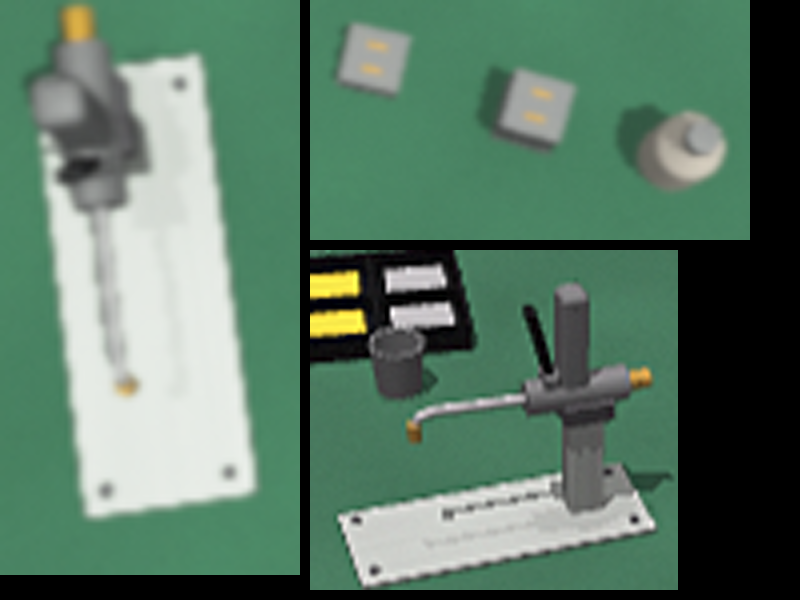

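Zoom: top face of the housing at about (327,186), the shaded side face below it, the yaw small; plate corners near (182.6,258.4), (216,253.4) and (205,166); nozzle tip in top (190.4,232.6), in side (216,152.5).

Run:
```python
from h import *
a=cv2.imread("pics/top0.png");b=cv2.imread("pics/side0.png")
pl=ray("top",[[182.6,258.4],[216,253.4],[205,166]],.008)[:,:2];print("plate",pl.round(4).tolist())
print("sides",np.linalg.norm(pl[0]-pl[1]),np.linalg.norm(pl[1]-pl[2]))
ex=pl[2]-pl[1];ex/=np.linalg.norm(ex);ey=np.array([-ex[1],ex[0]]);print("yaw",np.degrees(np.arctan2(ex[1],ex[0])),np.degrees(np.arctan2(*(pl[0]-pl[1])[::-1])))
o=(pl[0]+pl[1])/2+.22*ex;print("origin",o,"spot",o-.15*ex,"grip",o)
print("nozzle top",ray("top",[190.4,233.5],.12),"side",ray("side",[216,153.5],.12))
def seg(n,im,box,lo,hi,z):
    y0,y1,x0,x1=box;h=cv2.cvtColor(cv2.resize(im[y0:y1,x0:x1],None,fx=6,fy=6,interpolation=cv2.INTER_CUBIC),cv2.COLOR_BGR2HSV)
    m=((h[...,1]<75)&(h[...,2]>lo)).astype(np.uint8);m=cv2.morphologyEx(m,cv2.MORPH_CLOSE,np.ones((13,13)))
    q=max(cv2.findContours(m,cv2.RETR_EXTERNAL,cv2.CHAIN_APPROX_NONE)[0],key=cv2.contourArea)
    p=cv2.boxPoints(cv2.minAreaRect(q))
    p=(p+.5)/6-.5+[x0,y0]; 
    w=ray(n,p,z)[:,:2]; print(n,p.round(1).tolist(),"c",w.mean(0),"sides",np.linalg.norm(w-np.roll(w,-1,0),axis=1).round(4),"yaw",np.degrees(np.arctan2(*(w[1]-w[0])[::-1]))%90)
g=cv2.cvtColor(a,cv2.COLOR_BGR2HSV)[...,2];print(g[174:200,326]);
seg("top",a,(168,205,308,345),128,0,.06)
seg("top",a,(155,195,266,303),128,0,.024)
hb=cv2.cvtColor(b,cv2.COLOR_BGR2HSV);print(hb[230:266:2,278,2],hb[244,266:292,2])
seg("side",b,(232,248,262,294),0,0,.06)
# bystanders
for n,uv,z in(("bottle top",[366.5,194],.125),("spool",[407,204],.035),("tape",[250,247],.01),("beaker",[109,232],.058)):print(n,ray("top",uv,z).round(3))
```

```text
plate [[0.404, 0.2536], [0.4193, 0.1466], [0.7058, 0.1856]]
sides 0.10810700762111428 0.28915073640108596
yaw 7.756266444340633 98.13500031886778
origin [0.62963747 0.229765  ] spot [0.4810098 0.2095211] grip [0.62963747 0.229765  ]
nozzle top [[0.47704469 0.21142475 0.12      ]] side [[0.47898632 0.20154545 0.12      ]]
[132 133 132 136 150 161 166 173 195 197 177 168 167 169 187 204 187 171
 165 150 109  80  85 105 122 129]
top [[316.4, 191.0], [320.8, 175.8], [336.9, 180.4], [332.6, 195.6]] c [ 0.62878195 -0.20688461] sides [0.0508 0.0528 0.0508 0.0526] yaw 72.9896549100978
top [[276.3, 179.7], [279.8, 164.5], [295.6, 168.1], [292.1, 183.4]] c [ 0.67439973 -0.08059639] sides [0.052  0.053  0.0519 0.0527] yaw 76.55342459446416
[106 127 122 125 140 138 139 138 139 119  70  74  73 102 144 147  88  65] [118 119 120 120 133 141 139 141 138 159 141 140 138 139 143 195 150 139
 139 146 127 123 124 122 121 121]
side [[269.4, 235.4], [286.6, 235.4], [286.6, 247.4], [269.4, 247.4]] c [ 0.6254684  -0.20345598] sides [0.0533 0.0493 0.0517 0.0492] yaw 80.35783376939914
bottle top [[ 0.592 -0.316  0.125]]
spool [[ 0.572 -0.465  0.035]]
tape [[0.439 0.037 0.01 ]]
beaker [[0.487 0.476 0.058]]
```

Bench positions agree: housing (0.628,-0.205) at yaw about -16°, stand origin (0.630,0.230) at yaw 8°, spot about (0.479,0.208). Before planning the flip I need to see the gripper body's shape.

Run:
```python
from h import *
a=cv2.imread("pics/top0.png");b=cv2.imread("pics/side0.png")
W=np.zeros((500,800,3),np.uint8)
W[:480,:390]=cv2.resize(a[304:384,0:65],None,fx=6,fy=6,interpolation=cv2.INTER_CUBIC);W[:500,400:800]=cv2.resize(b[0:100,90:170],None,fx=5,fy=5,interpolation=cv2.INTER_CUBIC)
cv2.imwrite("pics/g.png",W)
```

```text
(no output)
```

View pics/g.png

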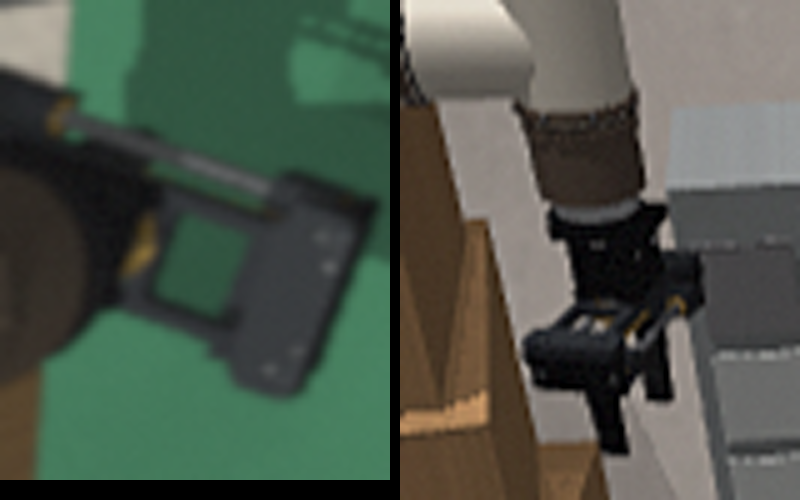

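The gripper body is 190 mm along the closing axis and 75 mm (±37.5) across it. Plan: turn it over in two 90° swings about the closing axis, with the tool going from -30° to +60° off vertical each time. In between I lay it on its side in free space near (0.45,-0.15).

```bash
cat >> h.py <<'E'
from scipy.spatial.transform import Rotation as Ro
def pose(yaw,a):
    "closing axis y at heading yaw (deg), z down, then turned a (deg) about tool y"
    t=np.radians(yaw);y=np.array([np.cos(t),np.sin(t),0]);z=np.array([0,0,-1.]);R=np.c_[np.cross(y,z),y,z]
    return R@Ro.from_euler('y',a,degrees=True).as_matrix()
def plan(Rt,pt,n,g,R=None,p=None):
    s=r.sense();R=np.array(s["ee_rot"]) if R is None else R;p=np.array(s["tcp_pos"]) if p is None else np.array(p)
    w=(Ro.from_matrix(R.T@Rt).as_rotvec()/n).round(4);d=(np.array(pt)-p)/n;rows=[]
    for i in range(n):
        sh=np.round(R.T@(np.array(pt)-p)/(n-i),4);rows.append([*w,*sh,g]);p=p+R@sh;R=R@Ro.from_rotvec(w).as_matrix()
    for i in range(0,n,10):print(" | ".join(",".join(f"{v:g}" for v in q) for q in rows[i:i+10]))
    print("end",p.round(4));return R,p
E
python3 - <<'E'
from h import *
plan(pose(164.5,30),[.60,-.195,.26],30,.9)
E
```

```text
-0.0131,0.0139,0.0492,0.021,0.0205,-0.0006,0.9 | -0.0131,0.0139,0.0492,0.022,0.0195,-0,0.9 | -0.0131,0.0139,0.0492,0.023,0.0184,0.0005,0.9 | -0.0131,0.0139,0.0492,0.0238,0.0172,0.0011,0.9 | -0.0131,0.0139,0.0492,0.0246,0.016,0.0016,0.9 | -0.0131,0.0139,0.0492,0.0253,0.0147,0.0022,0.9 | -0.0131,0.0139,0.0492,0.026,0.0134,0.0027,0.9 | -0.0131,0.0139,0.0492,0.0266,0.0121,0.0032,0.9 | -0.0131,0.0139,0.0492,0.0271,0.0107,0.0038,0.9 | -0.0131,0.0139,0.0492,0.0275,0.0094,0.0043,0.9
-0.0131,0.0139,0.0492,0.0279,0.0079,0.0048,0.9 | -0.0131,0.0139,0.0492,0.0282,0.0065,0.0053,0.9 | -0.0131,0.0139,0.0492,0.0284,0.005,0.0057,0.9 | -0.0131,0.0139,0.0492,0.0285,0.0035,0.0062,0.9 | -0.0131,0.0139,0.0492,0.0286,0.0021,0.0066,0.9 | -0.0131,0.0139,0.0492,0.0285,0.0006,0.007,0.9 | -0.0131,0.0139,0.0492,0.0284,-0.0009,0.0074,0.9 | -0.0131,0.0139,0.0492,0.0282,-0.0024,0.0078,0.9 | -0.0131,0.0139,0.0492,0.028,-0.0039,0.0082,0.9 | -0.0131,0.0139,0.0492,0.0276,-0.0054,0.0085,0.9
-0.0131,0.0139,0.0492,0.0272,-0.0069,0.0088,0.9 | -0.0131,0.0139,0.0492,0.0267,-0.0083,0.009,0.9 | -0.0131,0.0139,0.0492,0.0262,-0.0098,0.0093,0.9 | -0.0131,0.0139,0.0492,0.0255,-0.0111,0.0095,0.9 | -0.0131,0.0139,0.0492,0.0248,-0.0125,0.0097,0.9 | -0.0131,0.0139,0.0492,0.024,-0.0138,0.0099,0.9 | -0.0131,0.0139,0.0492,0.0231,-0.0151,0.01,0.9 | -0.0131,0.0139,0.0492,0.0222,-0.0164,0.0102,0.9 | -0.0131,0.0139,0.0492,0.0213,-0.0176,0.0102,0.9 | -0.0131,0.0139,0.0492,0.0202,-0.0188,0.0103,0.9
end [ 0.6    -0.195   0.2599]
```

>>> {"method": "drive_tool", "body": {"steps": [-0.013, 0.014, 0.049, 0.021, 0.02, 0, 0.9, -0.013, 0.014, 0.049, 0.022, 0.019, 0, 0.9, -0.013, 0.014, 0.049, 0.023, 0.018, 0, 0.9, -0.013, 0.014, 0.049, 0.024, 0.017, 0.001, 0.9, -0.013, 0.014, 0.049, 0.025, 0.016, 0.002, 0.9, -0.013, 0.014, 0.049, 0.025, 0.015, 0.002, 0.9, -0.013, 0.014, 0.049, 0.026, 0.013, 0.003, 0.9, -0.013, 0.014, 0.049, 0.027, 0.012, 0.003, 0.9, -0.013, 0.014, 0.049, 0.027, 0.011, 0.004, 0.9, -0.013, 0.014, 0.049, 0.028, 0.009, 0.004, 0.9]}}

```text
time_s: 0.93
tcp_pos: [0.3363, 0.3293, 0.2472]
ee_rot: [[0.677, -0.734, 0.046], [-0.717, -0.673, -0.184], [0.166, 0.092, -0.982]]
wrist_force: [-0.0, 0.8, 0.5]
gripper_width: 0.899
gripper_force: 0.0
```

>>> {"method": "drive_tool", "body": {"steps": [-0.013, 0.014, 0.049, 0.028, 0.008, 0.005, 0.9, -0.013, 0.014, 0.049, 0.028, 0.006, 0.005, 0.9, -0.013, 0.014, 0.049, 0.028, 0.005, 0.006, 0.9, -0.013, 0.014, 0.049, 0.028, 0.004, 0.006, 0.9, -0.013, 0.014, 0.049, 0.029, 0.002, 0.007, 0.9, -0.013, 0.014, 0.049, 0.028, 0.001, 0.007, 0.9, -0.013, 0.014, 0.049, 0.028, -0.001, 0.007, 0.9, -0.013, 0.014, 0.049, 0.028, -0.002, 0.008, 0.9, -0.013, 0.014, 0.049, 0.028, -0.004, 0.008, 0.9, -0.013, 0.014, 0.049, 0.028, -0.005, 0.008, 0.9]}}

```text
time_s: 1.77
tcp_pos: [0.4683, 0.0687, 0.2537]
ee_rot: [[0.247, -0.969, -0.001], [-0.904, -0.23, -0.36], [0.348, 0.09, -0.933]]
wrist_force: [0.2, 0.4, 0.3]
gripper_width: 0.899
gripper_force: 0.0
```

>>> {"method": "drive_tool", "body": {"steps": [-0.013, 0.014, 0.049, 0.027, -0.007, 0.009, 0.9, -0.013, 0.014, 0.049, 0.027, -0.008, 0.009, 0.9, -0.013, 0.014, 0.049, 0.026, -0.01, 0.009, 0.9, -0.013, 0.014, 0.049, 0.025, -0.011, 0.009, 0.9, -0.013, 0.014, 0.049, 0.025, -0.012, 0.01, 0.9, -0.013, 0.014, 0.049, 0.024, -0.014, 0.01, 0.9, -0.013, 0.014, 0.049, 0.023, -0.015, 0.01, 0.9, -0.013, 0.014, 0.049, 0.022, -0.016, 0.01, 0.9, -0.013, 0.014, 0.049, 0.021, -0.018, 0.01, 0.9, -0.013, 0.014, 0.049, 0.02, -0.019, 0.01, 0.9]}}

```text
time_s: 2.6
tcp_pos: [0.6028, -0.1913, 0.2603]
ee_rot: [[-0.229, -0.965, -0.129], [-0.836, 0.263, -0.482], [0.499, -0.002, -0.867]]
wrist_force: [0.6, -0.6, -0.3]
gripper_width: 0.901
gripper_force: 0.0
```

Run:
```python
from h import *
R=pose(164.5,30);g=np.array([.627,-.205,.033])
R,p=plan(R,g-.1*R[:,2],5,.9)
plan(pose(164.5,30),g,5,.9,R,p)
```

```text
-0.0008,0.0003,0.0006,-0.0215,-0.0054,0.0201,0.9 | -0.0008,0.0003,0.0006,-0.0215,-0.0054,0.0201,0.9 | -0.0008,0.0003,0.0006,-0.0216,-0.0054,0.0201,0.9 | -0.0008,0.0003,0.0006,-0.0215,-0.0053,0.02,0.9 | -0.0008,0.0003,0.0006,-0.0216,-0.0054,0.02,0.9
end [ 0.6404 -0.1568  0.1196]
-0,-0,-0,-0,0,0.02,0.9 | -0,-0,-0,-0,0,0.02,0.9 | -0,-0,-0,-0,0,0.02,0.9 | -0,-0,-0,-0,0,0.02,0.9 | -0,-0,-0,-0,0,0.02,0.9
end [ 0.627 -0.205  0.033]
```

>>> {"method": "drive_tool", "body": {"steps": [0, 0, 0, -0.0215, -0.0054, 0.02, 0.9, 0, 0, 0, -0.0215, -0.0054, 0.02, 0.9, 0, 0, 0, -0.0215, -0.0054, 0.02, 0.9, 0, 0, 0, -0.0215, -0.0054, 0.02, 0.9, 0, 0, 0, -0.0215, -0.0054, 0.02, 0.9, 0, 0, 0, 0, 0, 0.02, 0.9, 0, 0, 0, 0, 0, 0.02, 0.9, 0, 0, 0, 0, 0, 0.02, 0.9, 0, 0, 0, 0, 0, 0.02, 0.9, 0, 0, 0, 0, 0, 0.02, 0.9]}}

```text
time_s: 3.43
tcp_pos: [0.6272, -0.2035, 0.0325]
ee_rot: [[-0.226, -0.966, -0.128], [-0.837, 0.26, -0.481], [0.498, -0.002, -0.867]]
wrist_force: [0.6, 0.7, -0.1]
gripper_width: 0.899
gripper_force: 0.0
```

Run:
```python
from h import *
s=r.sense();print(s["tcp_pos"],s["wrist_force"],s["joints"])
a=r.capture("top");b=r.capture("side")
W=np.zeros((480,800,3),np.uint8);W[:480,:400]=cv2.resize(a[140:236,290:370],(400,480),interpolation=cv2.INTER_CUBIC);W[:480,400:]=cv2.resize(b[204:300,240:320],(400,480),interpolation=cv2.INTER_CUBIC)
cv2.imwrite("pics/p1.png",W)
```

```text
[ 0.62717659 -0.20352412  0.03245769] [ 0.58131388  0.7124361  -0.12712365] [  5.14217344  39.36380592 -20.7296918   38.8746201  -48.2064025
 -51.26442042]
```

View pics/p1.png

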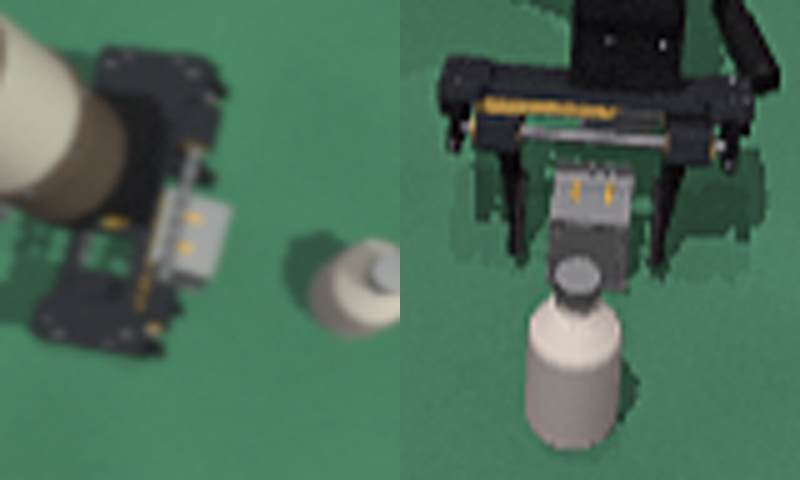

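The housing sits well centred between the fingers in both crops. I'll close and lift.

>>> {"method": "drive_tool", "body": {"steps": [0, 0, 0, 0, 0, 0, 0, 0, 0, 0, 0, 0, 0, 0, 0, 0, 0, 0, 0, 0, 0, 0, 0, 0, 0, 0, 0, 0, 0, 0, 0, 0, 0, 0, 0, 0, 0, 0, 0, 0, 0, 0]}}

```text
time_s: 4.03
tcp_pos: [0.6278, -0.2029, 0.0348]
ee_rot: [[-0.227, -0.966, -0.127], [-0.837, 0.26, -0.482], [0.498, -0.003, -0.867]]
wrist_force: [0.1, 1.2, 1.4]
gripper_width: 0.552
gripper_force: 30.0
```

>>> {"method": "drive_tool", "body": {"steps": [0, 0, 0, 0.005, 0, -0.0087, 0, 0, 0, 0, 0.01, 0, -0.0174, 0, 0, 0, 0, 0.01, 0, -0.0174, 0, 0, 0, 0, 0.01, 0, -0.0174, 0, 0, 0, 0, 0.01, 0, -0.0174, 0, 0, 0, 0, 0.01, 0, -0.0174, 0]}}

```text
time_s: 4.53
tcp_pos: [0.6271, -0.203, 0.1458]
ee_rot: [[-0.227, -0.966, -0.127], [-0.837, 0.26, -0.481], [0.497, -0.003, -0.868]]
wrist_force: [0.2, 0.8, -0.9]
gripper_width: 0.55
gripper_force: 30.0
```

Run:
```python
from h import *
R,p=plan(pose(164.5,-60),[.45,-.14,.11],16,0)
plan(pose(164.5,-60),[.45,-.14,.030],4,0,R,p)
```

```text
-0.0001,-0.098,0.0005,-0.0019,0.0117,0.0015,0 | -0.0001,-0.098,0.0005,-0.0017,0.0117,0.0016,0 | -0.0001,-0.098,0.0005,-0.0016,0.0117,0.0018,0 | -0.0001,-0.098,0.0005,-0.0014,0.0117,0.0019,0 | -0.0001,-0.098,0.0005,-0.0012,0.0117,0.0021,0 | -0.0001,-0.098,0.0005,-0.001,0.0117,0.0022,0 | -0.0001,-0.098,0.0005,-0.0007,0.0117,0.0023,0 | -0.0001,-0.098,0.0005,-0.0005,0.0117,0.0023,0 | -0.0001,-0.098,0.0005,-0.0003,0.0117,0.0024,0 | -0.0001,-0.098,0.0005,-0,0.0118,0.0024,0
-0.0001,-0.098,0.0005,0.0002,0.0117,0.0023,0 | -0.0001,-0.098,0.0005,0.0004,0.0118,0.0023,0 | -0.0001,-0.098,0.0005,0.0007,0.0117,0.0023,0 | -0.0001,-0.098,0.0005,0.0009,0.0117,0.0022,0 | -0.0001,-0.098,0.0005,0.0011,0.0118,0.0021,0 | -0.0001,-0.098,0.0005,0.0014,0.0117,0.002,0
end [ 0.45 -0.14  0.11]
0.0002,0.0001,-0,0.0173,0,0.01,0 | 0.0002,0.0001,-0,0.0173,0,0.01,0 | 0.0002,0.0001,-0,0.0173,0,0.01,0 | 0.0002,0.0001,-0,0.0174,0,0.01,0
end [ 0.45   -0.14    0.0299]
```

>>> {"method": "drive_tool", "body": {"steps": [0, -0.098, 0, -0.002, 0.0117, 0.0015, 0, 0, -0.098, 0, -0.002, 0.0117, 0.0015, 0, 0, -0.098, 0, -0.0015, 0.0117, 0.002, 0, 0, -0.098, 0, -0.0015, 0.0117, 0.002, 0, 0, -0.098, 0, -0.001, 0.0117, 0.002, 0, 0, -0.098, 0, -0.001, 0.0117, 0.002, 0, 0, -0.098, 0, -0.001, 0.0117, 0.0025, 0, 0, -0.098, 0, -0.0005, 0.0117, 0.0025, 0]}}

```text
time_s: 5.2
tcp_pos: [0.5392, -0.1704, 0.1275]
ee_rot: [[-0.248, -0.966, 0.074], [-0.932, 0.259, 0.255], [-0.265, -0.006, -0.964]]
wrist_force: [-0.9, -0.7, -1.7]
gripper_width: 0.552
gripper_force: 30.0
```

>>> {"method": "drive_tool", "body": {"steps": [0, -0.098, 0, 0, 0.0117, 0.0025, 0, 0, -0.098, 0, 0, 0.0117, 0.0025, 0, 0, -0.098, 0, 0, 0.0117, 0.0025, 0, 0, -0.098, 0, 0.0005, 0.0117, 0.0025, 0, 0, -0.098, 0, 0.0005, 0.0117, 0.0025, 0, 0, -0.098, 0, 0.001, 0.0117, 0.002, 0, 0, -0.098, 0, 0.001, 0.0117, 0.002, 0, 0, -0.098, 0, 0.0015, 0.0117, 0.002, 0]}}

```text
time_s: 5.87
tcp_pos: [0.4507, -0.141, 0.1088]
ee_rot: [[-0.123, -0.965, 0.23], [-0.482, 0.261, 0.837], [-0.868, -0.008, -0.497]]
wrist_force: [-1.3, 0.1, -2.0]
gripper_width: 0.554
gripper_force: 30.0
```

Run:
```python
from h import *
s=r.sense();print(s["joints"].round(1),s["tcp_pos"],s["wrist_force"])
p=s["tcp_pos"];R,q=plan(pose(164.5,-60),[p[0],p[1],.030],6,0)
b=r.capture("side");b2=r.capture("top");u=proj("side",p)[0].astype(int);v=proj("top",p)[0].astype(int);print(u,v)
W=np.zeros((480,800,3),np.uint8)
for k,(im,c) in enumerate(((b,u),(b2,v))):W[:,400*k:400*k+400]=cv2.resize(im[c[1]-60:c[1]+60,c[0]-50:c[0]+50],(400,480),interpolation=cv2.INTER_CUBIC)
cv2.imwrite("pics/p2.png",W)
```

```text
[-35.1  33.3  -8.9 -55.3 -83.3  46. ] [ 0.45069903 -0.14101706  0.10877663] [-1.25652258  0.08451153 -1.95212771]
0.0004,0.0006,0.0017,0.0114,0.0001,0.0065,0 | 0.0004,0.0006,0.0017,0.0114,0.0001,0.0065,0 | 0.0004,0.0006,0.0017,0.0114,0.0001,0.0066,0 | 0.0004,0.0006,0.0017,0.0114,0,0.0065,0 | 0.0004,0.0006,0.0017,0.0113,0,0.0066,0 | 0.0004,0.0006,0.0017,0.0114,0,0.0066,0
end [ 0.4507 -0.141   0.03  ]
[217 222] [308 241]
```

View pics/p2.png

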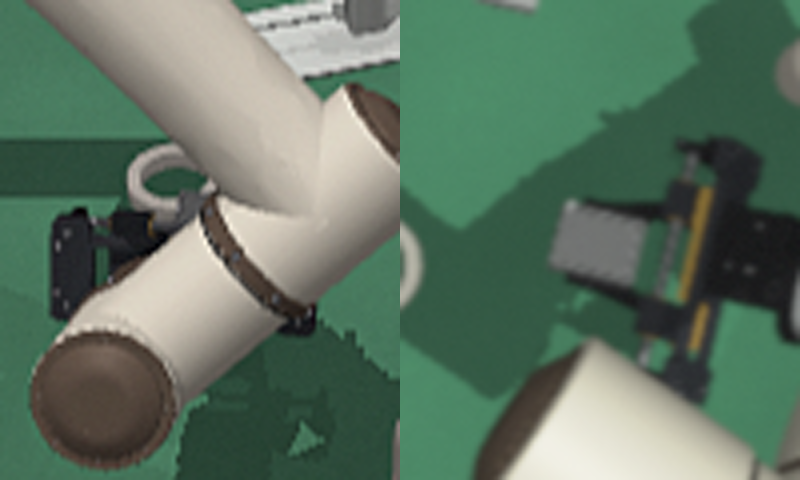

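The top crop shows the housing held with a flat side facing up, and the space below it is free. I'll lower it.

>>> {"method": "drive_tool", "body": {"steps": [0, 0, 0.0017, 0.0114, 0, 0.0065, 0, 0, 0, 0.0017, 0.0114, 0, 0.0065, 0, 0, 0, 0.0017, 0.0114, 0, 0.0065, 0, 0, 0, 0.0017, 0.0114, 0, 0.0065, 0, 0, 0, 0.0017, 0.0114, 0, 0.0065, 0, 0, 0, 0.0017, 0.0114, 0, 0.0065, 0, 0, 0, 0, 0, 0, 0, 0, 0, 0, 0, 0.0017, 0, 0.001, 0, 0, 0, 0, 0.0017, 0, 0.001, 0]}}

```text
time_s: 6.72
tcp_pos: [0.4502, -0.1406, 0.0265]
ee_rot: [[-0.135, -0.965, 0.225], [-0.478, 0.262, 0.838], [-0.868, 0.005, -0.497]]
wrist_force: [-3.1, -4.8, 18.5]
gripper_width: 0.551
gripper_force: 30.0
```

>>> {"method": "drive_tool", "body": {"steps": [0, 0, 0, 0, 0, 0, 0.9, 0, 0, 0, 0, 0, 0, 0.9, 0, 0, 0, 0, 0, 0, 0.9, 0, 0, 0, 0, 0, 0, 0.9, 0, 0, 0, 0, 0, -0.03, 0.9, 0, 0, 0, 0, 0, -0.03, 0.9, 0, 0, 0, -0.02, 0, -0.03, 0.9, 0, 0, 0, -0.03, 0, -0.02, 0.9, 0, 0, 0, -0.03, 0, -0.02, 0.9]}}

```text
time_s: 7.47
tcp_pos: [0.4313, -0.2116, 0.1597]
ee_rot: [[-0.14, -0.964, 0.227], [-0.48, 0.267, 0.836], [-0.866, 0.008, -0.5]]
wrist_force: [0.2, -0.4, 0.4]
gripper_width: 0.895
gripper_force: 0.0
```

Run:
```python
from h import *
s=r.sense();print(s["tcp_pos"],s["joints"].round(1))
plan(pose(164.5,30),[.46,-.10,.20],14,.9)
```

```text
[ 0.43130479 -0.2115837   0.15974064] [-41.1  31.3  -2.8 -51.2 -91.9  41.3]
0.0006,0.1122,-0.0001,-0.0066,0.0002,0.0057,0.9 | 0.0006,0.1122,-0.0001,-0.0072,0.0002,0.0049,0.9 | 0.0006,0.1122,-0.0001,-0.0077,0.0002,0.0041,0.9 | 0.0006,0.1122,-0.0001,-0.0081,0.0002,0.0032,0.9 | 0.0006,0.1122,-0.0001,-0.0084,0.0002,0.0023,0.9 | 0.0006,0.1122,-0.0001,-0.0086,0.0002,0.0013,0.9 | 0.0006,0.1122,-0.0001,-0.0087,0.0002,0.0003,0.9 | 0.0006,0.1122,-0.0001,-0.0087,0.0002,-0.0007,0.9 | 0.0006,0.1122,-0.0001,-0.0086,0.0001,-0.0016,0.9 | 0.0006,0.1122,-0.0001,-0.0083,0.0002,-0.0026,0.9
0.0006,0.1122,-0.0001,-0.008,0.0001,-0.0035,0.9 | 0.0006,0.1122,-0.0001,-0.0076,0.0001,-0.0044,0.9 | 0.0006,0.1122,-0.0001,-0.007,0.0002,-0.0051,0.9 | 0.0006,0.1122,-0.0001,-0.0064,0.0001,-0.0059,0.9
end [ 0.46 -0.1   0.2 ]
```

>>> {"method": "drive_tool", "body": {"steps": [0, 0.112, 0, -0.007, 0, 0.0055, 0.9, 0, 0.112, 0, -0.007, 0, 0.005, 0.9, 0, 0.112, 0, -0.0075, 0, 0.004, 0.9, 0, 0.112, 0, -0.008, 0, 0.003, 0.9, 0, 0.112, 0, -0.0085, 0, 0.0025, 0.9, 0, 0.112, 0, -0.0085, 0, 0.0015, 0.9, 0, 0.112, 0, -0.0085, 0, 0, 0.9]}}

```text
time_s: 8.05
tcp_pos: [0.4477, -0.1556, 0.1805]
ee_rot: [[-0.257, -0.964, 0.066], [-0.932, 0.265, 0.247], [-0.255, 0.002, -0.967]]
wrist_force: [-0.2, 0.0, 0.2]
gripper_width: 0.898
gripper_force: 0.0
```

>>> {"method": "drive_tool", "body": {"steps": [0, 0.112, 0, -0.0085, 0, -0.0005, 0.9, 0, 0.112, 0, -0.0085, 0, -0.0015, 0.9, 0, 0.112, 0, -0.0085, 0, -0.0025, 0.9, 0, 0.112, 0, -0.008, 0, -0.0035, 0.9, 0, 0.112, 0, -0.0075, 0, -0.0045, 0.9, 0, 0.112, 0, -0.007, 0, -0.005, 0.9, 0, 0.112, 0, -0.0065, 0, -0.006, 0.9]}}

```text
time_s: 8.63
tcp_pos: [0.4624, -0.0996, 0.1999]
ee_rot: [[-0.226, -0.965, -0.136], [-0.835, 0.264, -0.484], [0.502, 0.004, -0.865]]
wrist_force: [0.3, -0.1, -0.4]
gripper_width: 0.9
gripper_force: 0.0
```

Run:
```python
from h import *
s=r.sense();print(s["tcp_pos"],s["joints"].round(1))
b=r.capture("side");b2=r.capture("top");p=[.45,-.14,.024];u=proj("side",p)[0].astype(int);v=proj("top",p)[0].astype(int);print(u,v)
cv2.imwrite("pics/s3.png",b);cv2.imwrite("pics/t3.png",b2)
W=np.zeros((480,800,3),np.uint8)
for k,(im,c) in enumerate(((b,u),(b2,v))):W[:,400*k:400*k+400]=cv2.resize(im[c[1]-36:c[1]+36,c[0]-30:c[0]+30],(400,480),interpolation=cv2.INTER_CUBIC)
cv2.imwrite("pics/p3.png",W)
```

```text
[ 0.46241006 -0.09959799  0.19990906] [ 21.   14.5 -32.3  26.4 -64.8 -52.2]
[219 241] [305 243]
```

View pics/p3.png

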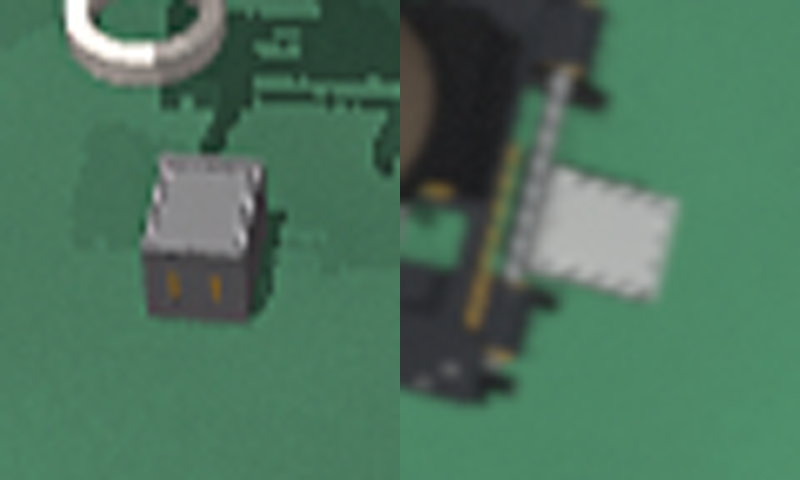

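It lies on a flat side with the closed end (yellow marks) to the right and the mouth to the left. Top-face corners in the left crop: (162,155), (263,163), (245,252), (147,247).

Run:
```python
from h import *
c=np.array([[162,155],[263,163],[245,252],[147,247]])/6.667+[189,205]
w=ray("side",c,.048)[:,:2];print(w.round(4).tolist(),w.mean(0),np.linalg.norm(w-np.roll(w,-1,0),axis=1))
d=w[1]-w[0];print(np.degrees(np.arctan2(d[1],d[0])));d=w[0]-w[3];print(np.degrees(np.arctan2(d[1],d[0]))-90)
t=np.array([[678,203],[655,300]])/6.667-[60,0]+[275,207];print(ray("top",t,.048)[:,:2].mean(0))
g=np.array([.452,-.1405,.029]);R=pose(164.5,30)
R,p=plan(R,g-.09*R[:,2],5,.9);plan(pose(164.5,30),g,5,.9,R,p)
```

```text
[[0.4363, -0.1033], [0.4833, -0.1166], [0.4682, -0.1717], [0.424, -0.1611]] [ 0.45293408 -0.13817866] [0.04883611 0.05711777 0.04554623 0.05907047]
-15.852108844988297
-12.054265412484881
[ 0.44397901 -0.16712792]
0.0006,-0.0004,0.0023,-0.0093,-0.0003,0.0156,0.9 | 0.0006,-0.0004,0.0023,-0.0093,-0.0003,0.0156,0.9 | 0.0006,-0.0004,0.0023,-0.0093,-0.0002,0.0156,0.9 | 0.0006,-0.0004,0.0023,-0.0094,-0.0002,0.0157,0.9 | 0.0006,-0.0004,0.0023,-0.0093,-0.0002,0.0156,0.9
end [ 0.4641 -0.0972  0.107 ]
0,0,-0,-0,0,0.018,0.9 | 0,0,-0,-0,0,0.018,0.9 | 0,0,-0,-0,0,0.018,0.9 | 0,0,-0,-0,0,0.018,0.9 | 0,0,-0,-0,0,0.018,0.9
end [ 0.452  -0.1405  0.029 ]
```

>>> {"method": "drive_tool", "body": {"steps": [0, 0, 0.0023, -0.0097, 0, 0.0154, 0.9, 0, 0, 0.0023, -0.0097, 0, 0.0154, 0.9, 0, 0, 0.0023, -0.0097, 0, 0.0154, 0.9, 0, 0, 0.0023, -0.0097, 0, 0.0154, 0.9, 0, 0, 0.0023, -0.0097, 0, 0.0154, 0.9, 0, 0, 0, 0, 0, 0.018, 0.9, 0, 0, 0, 0, 0, 0.018, 0.9, 0, 0, 0, 0, 0, 0.018, 0.9, 0, 0, 0, 0, 0, 0.018, 0.9, 0, 0, 0, 0, 0, 0.018, 0.9]}}

```text
time_s: 9.57
tcp_pos: [0.4505, -0.1403, 0.0295]
ee_rot: [[-0.239, -0.961, -0.137], [-0.834, 0.276, -0.477], [0.497, 0.0, -0.868]]
wrist_force: [0.7, -0.4, -0.0]
gripper_width: 0.9
gripper_force: 0.0
```

>>> {"method": "drive_tool", "body": {"steps": [0, 0, 0, 0, 0, 0, 0, 0, 0, 0, 0, 0, 0, 0, 0, 0, 0, 0, 0, 0, 0, 0, 0, 0, 0, 0, 0, 0, 0, 0, 0, 0, 0, 0, 0, 0, 0, 0, 0, 0, 0, 0]}}

```text
time_s: 10.07
tcp_pos: [0.4515, -0.1393, 0.0308]
ee_rot: [[-0.238, -0.962, -0.135], [-0.834, 0.274, -0.479], [0.497, -0.001, -0.868]]
wrist_force: [1.3, 2.2, 3.0]
gripper_width: 0.55
gripper_force: 30.0
```

>>> {"method": "drive_tool", "body": {"steps": [0, 0, 0, 0.005, 0, -0.0087, 0, 0, 0, 0, 0.01, 0, -0.0174, 0, 0, 0, 0, 0.01, 0, -0.0174, 0, 0, 0, 0, 0.01, 0, -0.0174, 0, 0, 0, 0, 0.01, 0, -0.0174, 0]}}

```text
time_s: 10.48
tcp_pos: [0.4507, -0.1394, 0.1215]
ee_rot: [[-0.238, -0.962, -0.137], [-0.834, 0.274, -0.478], [0.497, 0.001, -0.868]]
wrist_force: [0.7, 0.3, -0.3]
gripper_width: 0.547
gripper_force: 30.0
```

Run:
```python
from h import *
R,p=plan(pose(188,-60),[.499,.05,.10],18,0)
plan(pose(188,-60),[.497,.075,.062],3,0,R,p)
```

```text
-0.0067,-0.0857,-0.0248,-0.01,0.0003,-0.0044,0 | -0.0067,-0.0857,-0.0248,-0.0104,0.0001,-0.0035,0 | -0.0067,-0.0857,-0.0248,-0.0106,-0.0002,-0.0026,0 | -0.0067,-0.0857,-0.0248,-0.0108,-0.0004,-0.0017,0 | -0.0067,-0.0857,-0.0248,-0.0109,-0.0007,-0.0007,0 | -0.0067,-0.0857,-0.0248,-0.0109,-0.0009,0.0002,0 | -0.0067,-0.0857,-0.0248,-0.0108,-0.0012,0.0011,0 | -0.0067,-0.0857,-0.0248,-0.0106,-0.0015,0.002,0 | -0.0067,-0.0857,-0.0248,-0.0104,-0.0018,0.0029,0 | -0.0067,-0.0857,-0.0248,-0.01,-0.002,0.0038,0
-0.0067,-0.0857,-0.0248,-0.0096,-0.0023,0.0046,0 | -0.0067,-0.0857,-0.0248,-0.0092,-0.0026,0.0054,0 | -0.0067,-0.0857,-0.0248,-0.0086,-0.0028,0.0061,0 | -0.0067,-0.0857,-0.0248,-0.008,-0.0031,0.0068,0 | -0.0067,-0.0857,-0.0248,-0.0073,-0.0033,0.0074,0 | -0.0067,-0.0857,-0.0248,-0.0065,-0.0036,0.008,0 | -0.0067,-0.0857,-0.0248,-0.0057,-0.0038,0.0085,0 | -0.0067,-0.0857,-0.0248,-0.0048,-0.0039,0.009,0
end [0.499  0.05   0.0999]
-0,-0,-0.0003,0.0068,-0.0005,0.0135,0 | -0,-0,-0.0003,0.0068,-0.0005,0.0136,0 | -0,-0,-0.0003,0.0067,-0.0005,0.0135,0
end [0.497  0.075  0.0621]
```

>>> {"method": "drive_tool", "body": {"steps": [-0.0067, -0.0857, -0.0248, -0.01, 0, -0.0045, 0, -0.0067, -0.0857, -0.0248, -0.0105, 0, -0.0035, 0, -0.0067, -0.0857, -0.0248, -0.0105, 0, -0.0025, 0, -0.0067, -0.0857, -0.0248, -0.011, -0.0005, -0.0015, 0, -0.0067, -0.0857, -0.0248, -0.011, -0.0005, -0.0005, 0, -0.0067, -0.0857, -0.0248, -0.011, -0.001, 0, 0, -0.0067, -0.0857, -0.0248, -0.011, -0.001, 0.001, 0, -0.0067, -0.0857, -0.0248, -0.0105, -0.0015, 0.002, 0, -0.0067, -0.0857, -0.0248, -0.0105, -0.002, 0.003, 0]}}

```text
time_s: 11.23
tcp_pos: [0.4757, -0.0433, 0.1101]
ee_rot: [[-0.087, -0.994, -0.064], [-0.961, 0.067, 0.269], [-0.264, 0.085, -0.961]]
wrist_force: [0.2, -0.5, -1.1]
gripper_width: 0.551
gripper_force: 30.0
```

>>> {"method": "drive_tool", "body": {"steps": [-0.0067, -0.0857, -0.0248, -0.01, -0.002, 0.004, 0, -0.0067, -0.0857, -0.0248, -0.0095, -0.0025, 0.0045, 0, -0.0067, -0.0857, -0.0248, -0.009, -0.0025, 0.0055, 0, -0.0067, -0.0857, -0.0248, -0.0085, -0.003, 0.006, 0, -0.0067, -0.0857, -0.0248, -0.008, -0.003, 0.007, 0, -0.0067, -0.0857, -0.0248, -0.0075, -0.0035, 0.0075, 0, -0.0067, -0.0857, -0.0248, -0.0065, -0.0035, 0.008, 0, -0.0067, -0.0857, -0.0248, -0.0055, -0.004, 0.0085, 0, -0.0067, -0.0857, -0.0248, -0.005, -0.004, 0.009, 0]}}

```text
time_s: 11.98
tcp_pos: [0.5006, 0.0503, 0.0986]
ee_rot: [[0.071, -0.99, -0.119], [-0.493, -0.139, 0.859], [-0.867, -0.002, -0.498]]
wrist_force: [0.8, -0.3, -0.3]
gripper_width: 0.546
gripper_force: 30.0
```

Run:
```python
from h import *
s=r.sense();print(s["tcp_pos"],s["ee_rot"].round(3),s["joints"].round(1),s["gripper_width"])
R,p=plan(pose(188,-60),[.496,.085,.062],3,0)
plan(pose(188,-60),[.480,.201,.062],7,0,R,p)
b=r.capture("side");b2=r.capture("top");q=s["tcp_pos"];u=proj("side",q)[0].astype(int);v=proj("top",q)[0].astype(int);print(u,v)
W=np.zeros((480,800,3),np.uint8)
for k,(im,c) in enumerate(((b,u),(b2,v))):W[:,400*k:400*k+400]=cv2.resize(im[c[1]-60:c[1]+60,c[0]-50:c[0]+50],(400,480),interpolation=cv2.INTER_CUBIC)
cv2.imwrite("pics/p4.png",W)
```

```text
[0.50059654 0.05034258 0.09855541] [[ 0.071 -0.99  -0.119]
 [-0.493 -0.139  0.859]
 [-0.867 -0.002 -0.498]] [-11.1  35.9  -5.1 -55.6 -83.5  44.3] 0.5459522210573716
-0.0005,0.0009,0.0005,0.0048,-0.0001,0.0162,0 | -0.0005,0.0009,0.0005,0.0047,-0.0001,0.0162,0 | -0.0005,0.0009,0.0005,0.0048,-0,0.0161,0
end [0.496 0.085 0.062]
0,0,-0,-0.0084,-0,0.0145,0 | 0,0,-0,-0.0084,-0.0001,0.0145,0 | 0,0,-0,-0.0084,-0,0.0145,0 | 0,0,-0,-0.0083,-0.0001,0.0145,0 | 0,0,-0,-0.0084,-0,0.0145,0 | 0,0,-0,-0.0083,-0.0001,0.0145,0 | 0,0,-0,-0.0084,-0,0.0144,0
end [0.48  0.201 0.062]
[227 183] [244 225]
```

View pics/p4.png

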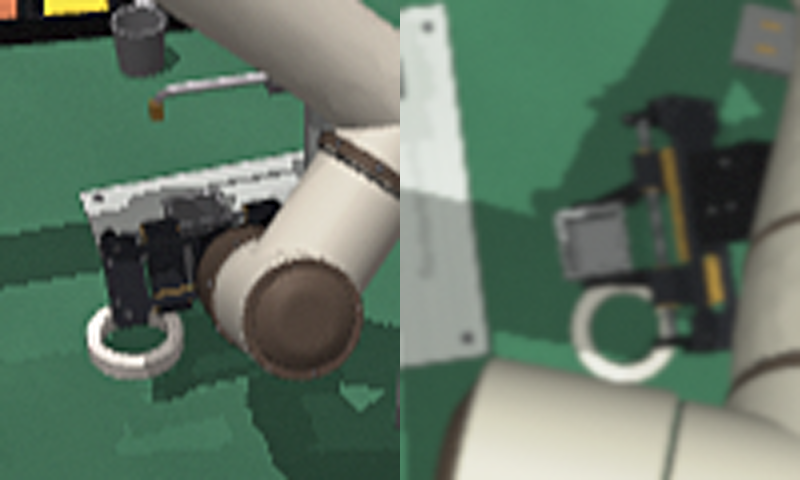

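The top crop shows the housing mouth up, rim centre at about crop (596,241). I'll check its axis against the TCP.

Run:
```python
from h import *
c=np.array([[560,213],[625,203],[632,270],[568,280]])/4+[94,165]
w=ray("top",c,.13)[:,:2];print(w.mean(0),np.linalg.norm(w-np.roll(w,-1,0),axis=1), r.sense()["tcp_pos"])
```

```text
[0.4996594  0.05394193] [0.04883898 0.05000627 0.04784278 0.05005277] [0.49972999 0.04994642 0.09563533]
```

>>> {"method": "drive_tool", "body": {"steps": [0, 0, 0, 0.0048, 0, 0.0162, 0, 0, 0, 0, 0.0048, 0, 0.0162, 0, 0, 0, 0, 0.0048, 0, 0.0162, 0, 0, 0, 0, -0.0084, 0, 0.0145, 0, 0, 0, 0, -0.0084, 0, 0.0145, 0, 0, 0, 0, -0.0084, 0, 0.0145, 0, 0, 0, 0, -0.0084, 0, 0.0145, 0]}}

```text
time_s: 12.67
tcp_pos: [0.4855, 0.1519, 0.0615]
ee_rot: [[0.069, -0.99, -0.12], [-0.498, -0.139, 0.856], [-0.865, 0.001, -0.503]]
wrist_force: [-0.2, -0.2, -0.7]
gripper_width: 0.546
gripper_force: 30.0
```

>>> {"method": "drive_tool", "body": {"steps": [0, 0, 0, -0.0084, 0, 0.0145, 0, 0, 0, 0, -0.0084, 0, 0.0145, 0, 0, 0, 0, -0.0084, 0, 0.0145, 0, 0, 0, 0, 0, 0, 0, 0, 0, 0, 0, 0.0043, 0, 0.0025, 0, 0, 0, 0, 0.0043, 0, 0.0025, 0, 0, 0, 0, 0.0043, 0, 0.0025, 0, 0, 0, 0, 0.0043, 0, 0.0025, 0]}}

```text
time_s: 13.33
tcp_pos: [0.4789, 0.2001, 0.0406]
ee_rot: [[0.068, -0.991, -0.12], [-0.497, -0.137, 0.857], [-0.865, 0.002, -0.501]]
wrist_force: [-0.8, -0.3, -0.7]
gripper_width: 0.546
gripper_force: 30.0
```

Run:
```python
from h import *
s=r.sense();print(s["tcp_pos"],s["wrist_force"])
b=r.capture("side");b2=r.capture("top");q=[.479,.208,.09];u=proj("side",q)[0].astype(int);v=proj("top",q)[0].astype(int);print(u,v)
W=np.zeros((480,800,3),np.uint8)
for k,(im,c) in enumerate(((b,u),(b2,v))):W[:,400*k:400*k+400]=cv2.resize(im[c[1]-36:c[1]+36,c[0]-30:c[0]+30],(400,480),interpolation=cv2.INTER_CUBIC)
cv2.imwrite("pics/p5.png",W)
```

```text
[0.4789498  0.20007659 0.04064509] [-0.83692727 -0.33882591 -0.67427116]
[216 159] [193 233]
```

View pics/p5.png

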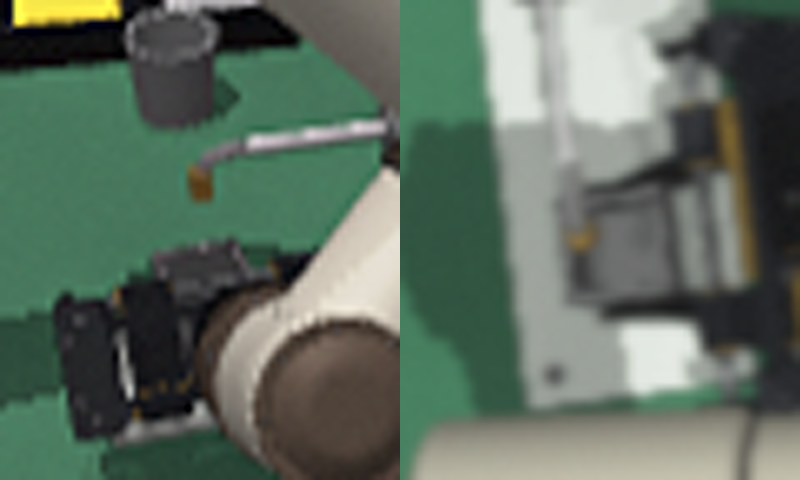

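Run:
```python
from h import *
T=lambda u:np.array(u)/6.667+[103,197]; S=lambda u:np.array(u)/6.667+[186,123]
for z in(.12,.125,.13):print(z,ray("top",T([582,241]),z)[0,:2],ray("side",S([202,200]),z)[0,:2],ray("side",S([202,183]),z)[0,:2])
# least squares triangulation of brass centre
A=[]
for n,uv in(("top",T([582,241])),("side",S([202,185]))):
    p=r.camera_params(n);P=p["camera_matrix"]@p["extrinsics"][:3];A.append((P,uv))
X=cv2.triangulatePoints(A[0][0],A[1][0],A[0][1].reshape(2,1),A[1][1].reshape(2,1));print("brass",(X[:3]/X[3]).ravel())
c=T([[570,210],[665,185],[680,285],[577,300]]);w=ray("top",c,.072)[:,:2];print(w.tolist(),w.mean(0))
d=S([[155,258],[236,240],[250,275]]);w=ray("side",d,.072)[:,:2];print(w.tolist(),(w[0]+w[2])/2)
```

```text
0.12 [0.47809324 0.21175455] [0.48036615 0.20448992] [0.48195137 0.22051407]
0.125 [0.47779914 0.2109263 ] [0.47995349 0.19747766] [0.48152989 0.21341256]
0.13 [0.47750505 0.21009805] [0.47954084 0.1904654 ] [0.4811084  0.20631106]
brass [0.4794471  0.21087191 0.12536524]
[[0.49530678729125344, 0.22553175173953502], [0.5066549368373026, 0.18157488105268008], [0.46035063321041875, 0.17400734153506608], [0.45372294134552354, 0.22153869095354142]] [0.47900882 0.20066317]
[[0.45284915637569195, 0.22049345964969524], [0.4994567808183681, 0.22998646290552704], [0.5036049367104518, 0.1960576363467712]] [0.47822705 0.20827555]
```

Nozzle about (0.480,0.2095) and rim centre about (0.479,0.201), so I'll shift about 7 mm left, then lower to contact.

>>> {"method": "drive_tool", "body": {"steps": [0, 0, 0, -0.0035, 0, 0.006, 0, 0, 0, 0, 0, 0, 0, 0, 0, 0, 0, 0.0017, 0, 0.001, 0, 0, 0, 0, 0.0009, 0, 0.0005, 0, 0, 0, 0, 0.0009, 0, 0.0005, 0, 0, 0, 0, 0, 0, 0, 0]}}

```text
time_s: 13.93
tcp_pos: [0.4779, 0.2075, 0.0373]
ee_rot: [[0.068, -0.99, -0.12], [-0.496, -0.138, 0.857], [-0.866, 0.001, -0.501]]
wrist_force: [0.2, -1.0, -0.8]
gripper_width: 0.55
gripper_force: 30.0
```

>>> {"method": "drive_tool", "body": {"steps": [0, 0, 0, 0.0009, 0, 0.0005, 0, 0, 0, 0, 0.0009, 0, 0.0005, 0, 0, 0, 0, 0, 0, 0, 0]}}

```text
time_s: 14.18
tcp_pos: [0.478, 0.2075, 0.0357]
ee_rot: [[0.068, -0.99, -0.12], [-0.495, -0.138, 0.858], [-0.866, 0.001, -0.5]]
wrist_force: [0.2, -0.6, 0.8]
gripper_width: 0.551
gripper_force: 30.0
```

>>> {"method": "drive_tool", "body": {"steps": [0, 0, 0, 0.0009, 0, 0.0005, 0, 0, 0, 0, 0.0009, 0, 0.0005, 0, 0, 0, 0, 0, 0, 0, 0]}}

```text
time_s: 14.43
tcp_pos: [0.478, 0.2076, 0.0355]
ee_rot: [[0.07, -0.99, -0.121], [-0.492, -0.14, 0.859], [-0.868, 0.0, -0.497]]
wrist_force: [0.3, -3.0, 9.7]
gripper_width: 0.55
gripper_force: 30.0
```

Firm contact. I'll release and back out along the tool axis.

>>> {"method": "drive_tool", "body": {"steps": [0, 0, 0, 0, 0, 0, 0.8, 0, 0, 0, 0, 0, 0, 0.8, 0, 0, 0, 0, 0, 0, 0.8, 0, 0, 0, 0, 0, 0, 0.8, 0, 0, 0, 0, 0, -0.025, 0.8, 0, 0, 0, 0, 0, -0.03, 0.8, 0, 0, 0, 0, 0, -0.035, 0.8, 0, 0, 0, 0, 0, -0.035, 0.8, 0, 0, 0, -0.03, 0, -0.025, 0.8, 0, 0, 0, -0.035, 0, -0.02, 0.8]}}

```text
time_s: 15.27
tcp_pos: [0.4938, 0.0919, 0.1741]
ee_rot: [[0.062, -0.991, -0.12], [-0.497, -0.135, 0.857], [-0.866, 0.006, -0.501]]
wrist_force: [1.1, 0.7, 0.2]
gripper_width: 0.799
gripper_force: 0.0
```

>>> {"method": "drive_tool", "body": {"steps": [0, 0, 0, -0.035, 0, -0.02, 0.8, 0, 0, 0, -0.035, 0, -0.02, 0.8, 0, 0, 0, -0.035, 0, -0.02, 0.8, 0, 0, 0, -0.035, 0, -0.02, 0.8]}}

```text
time_s: 15.6
tcp_pos: [0.4933, 0.095, 0.3379]
ee_rot: [[0.068, -0.99, -0.12], [-0.496, -0.138, 0.857], [-0.866, 0.001, -0.501]]
wrist_force: [1.2, 0.1, -0.6]
gripper_width: 0.8
gripper_force: 0.0
```

Run:
```python
from h import *
s=r.sense();print(s["tcp_pos"],s["wrist_force"])
b=r.capture("side");b2=r.capture("top");q=[.479,.208,.07];u=proj("side",q)[0].astype(int);v=proj("top",q)[0].astype(int);print(u,v)
cv2.imwrite("pics/s6.png",b);cv2.imwrite("pics/t6.png",b2)
W=np.zeros((480,800,3),np.uint8)
for k,(im,c) in enumerate(((b,u),(b2,v))):W[:,400*k:400*k+400]=cv2.resize(im[c[1]-30:c[1]+30,c[0]-25:c[0]+25],(400,480),interpolation=cv2.INTER_CUBIC)
cv2.imwrite("pics/p6.png",W)
```

```text
[0.4933416  0.09504006 0.33786949] [ 1.16693371  0.05112924 -0.61959613]
[216 163] [194 233]
```

View pics/p6.png

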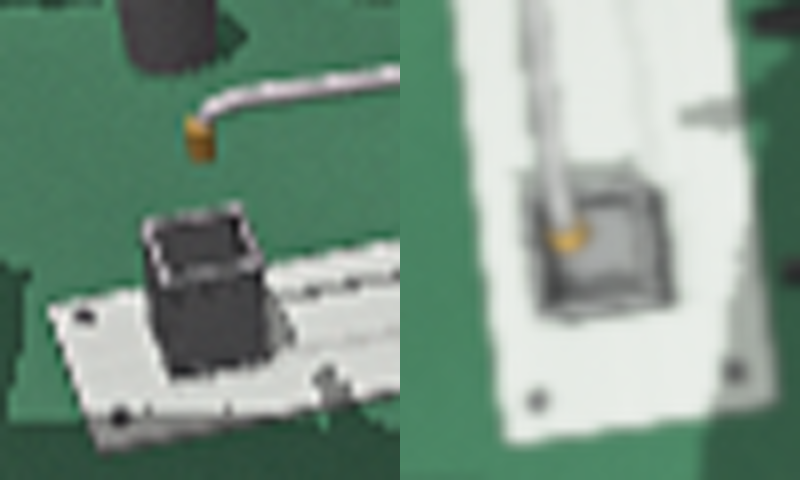

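Housing stands mouth up under the nozzle. Side crop: rim corners (142,220),(238,205),(262,255),(165,272) and tip (202,160). Top crop: rim corners (527,198),(660,188),(672,300),(540,315), front plate corners (510,441),(775,400) and screws (538,400),(737,372).

Run:
```python
from h import *
T=lambda u:np.array(u)/8+[169-50,203]; S=lambda u:np.array(u)/8+[191,133]
def show(n,uv,z):
    w=ray(n,uv,z)[:,:2];print(n,w.round(4).tolist(),"mean",w.mean(0).round(4),np.linalg.norm(w-np.roll(w,-1,0),axis=1).round(3));return w
show("top",T([[527,198],[660,188],[672,300],[540,315]]),.068)
show("side",S([[142,220],[238,205],[262,255],[165,272]]),.068)
print("base side (right-front/left-front)",show("side",S([[172,380],[275,358]]),.008))
ex=np.array([np.cos(np.radians(8)),np.sin(np.radians(8))])
for n,uv in(("top",T([[510,441],[775,400]])),("side",S([[48,308],[100,450]]))):w=show(n,uv,.008);print("spot from front edge",n,w.mean(0)+.07*ex)
show("top",T([[538,400],[737,372]]),.008);show("side",S([[85,316],[121,416]]),.008)
show("side",S([[202,160]]),.12);show("top",T([[570,243]]),.12)
```

```text
top [[0.498, 0.2375], [0.5015, 0.1859], [0.4582, 0.1807], [0.4528, 0.2316]] mean [0.4776 0.2089] [0.052 0.044 0.051 0.046]
side [[0.4518, 0.2337], [0.4977, 0.2382], [0.5045, 0.1973], [0.4589, 0.1918]] mean [0.4782 0.2153] [0.046 0.041 0.046 0.043]
side [[0.4579, 0.1863], [0.5077, 0.1948]] mean [0.4828 0.1906] [0.051 0.051]
base side (right-front/left-front) [[0.45790493 0.18633287]
 [0.50773491 0.19476873]]
top [[0.4049, 0.2531], [0.4206, 0.147]] mean [0.4127 0.2   ] [0.107 0.107]
spot from front edge top [0.48204219 0.20979082]
side [[0.4038, 0.2512], [0.4206, 0.141]] mean [0.4122 0.1961] [0.111 0.111]
spot from front edge side [0.48150149 0.20583434]
top [[0.4211, 0.2422], [0.4318, 0.1624]] mean [0.4265 0.2023] [0.081 0.081]
side [[0.421, 0.242], [0.4321, 0.1638]] mean [0.4265 0.2029] [0.079 0.079]
side [[0.4802, 0.2045]] mean [0.4802 0.2045] [0.]
top [[0.4774, 0.2119]] mean [0.4774 0.2119] [0.]
```

Both views put the housing within about 3 mm of the spot, so I accept that. Next is the trigger: tool down, closing along stand x.

Run:
```python
from h import *
plan(pose(188,0),[.618,.2283,.34],12,1)
```

```text
-0.0011,0.0868,0.0006,-0.0045,-0.0117,0.0085,1 | -0.0011,0.0868,0.0006,-0.0052,-0.0117,0.0081,1 | -0.0011,0.0868,0.0006,-0.0059,-0.0117,0.0076,1 | -0.0011,0.0868,0.0006,-0.0065,-0.0117,0.007,1 | -0.0011,0.0868,0.0006,-0.0071,-0.0117,0.0064,1 | -0.0011,0.0868,0.0006,-0.0077,-0.0117,0.0058,1 | -0.0011,0.0868,0.0006,-0.0082,-0.0116,0.0051,1 | -0.0011,0.0868,0.0006,-0.0086,-0.0117,0.0043,1 | -0.0011,0.0868,0.0006,-0.0089,-0.0116,0.0035,1 | -0.0011,0.0868,0.0006,-0.0092,-0.0117,0.0027,1
-0.0011,0.0868,0.0006,-0.0094,-0.0116,0.002,1 | -0.0011,0.0868,0.0006,-0.0095,-0.0117,0.0011,1
end [0.618  0.2283 0.34  ]
```

>>> {"method": "drive_tool", "body": {"steps": [-0.001, 0.087, 0, -0.0045, -0.0117, 0.0085, 1, -0.001, 0.087, 0, -0.005, -0.0117, 0.008, 1, -0.001, 0.087, 0, -0.006, -0.0117, 0.0075, 1, -0.001, 0.087, 0, -0.0065, -0.0117, 0.007, 1, -0.001, 0.087, 0, -0.007, -0.0117, 0.0065, 1, -0.001, 0.087, 0, -0.0075, -0.0117, 0.006, 1]}}

```text
time_s: 16.2
tcp_pos: [0.5559, 0.162, 0.3331]
ee_rot: [[0.121, -0.99, -0.075], [-0.859, -0.142, 0.491], [-0.497, 0.005, -0.868]]
wrist_force: [0.8, -1.1, -0.7]
gripper_width: 0.994
gripper_force: 0.0
```

>>> {"method": "drive_tool", "body": {"steps": [-0.001, 0.087, 0, -0.008, -0.0117, 0.005, 1, -0.001, 0.087, 0, -0.0085, -0.0117, 0.0045, 1, -0.001, 0.087, 0, -0.009, -0.0117, 0.0035, 1, -0.001, 0.087, 0, -0.009, -0.0117, 0.0025, 1, -0.001, 0.087, 0, -0.0095, -0.0117, 0.002, 1, -0.001, 0.087, 0, -0.0095, -0.0117, 0.001, 1, 0, 0, 0, 0, 0, 0, 1]}}

```text
time_s: 16.78
tcp_pos: [0.6167, 0.2325, 0.3273]
ee_rot: [[0.15, -0.989, -0.015], [-0.989, -0.15, -0.005], [0.002, 0.015, -1.0]]
wrist_force: [-0.1, 0.5, -0.9]
gripper_width: 1.0
gripper_force: 0.0
```

Run:
```python
from h import *
print(r.sense()["joints"].round(1),r.sense()["gripper_width"])
# trigger/grip check: brighter measure of grip top centre from first pictures
print("grip top px: top",ray("top",[[165+60/5,155+100/5]],.251)[0,:2],"expected",proj("top",[.630,.230,.251]),proj("side",[.630,.230,.251]))
R,p=plan(pose(188,0),[.618,.2283,.30],2,1);plan(pose(188,0),[.618,.2283,.222],4,1,R,p)
```

```text
[ 34.6  23.7  15.2  -0.3 -82.3 -25.9] 0.9999341093170402
grip top px: top [0.62957174 0.22930295] expected [[176.74917666 174.84790834]] [[255.67028475 114.70820076]]
0.0076,-0.0012,0.0053,0.0021,-0.0005,0.0136,1 | 0.0076,-0.0012,0.0053,0.0022,-0.0005,0.0137,1
end [0.618  0.2283 0.3   ]
0,-0,-0,-0,0,0.0195,1 | 0,-0,-0,-0,0,0.0195,1 | 0,-0,-0,-0,0,0.0195,1 | 0,-0,-0,-0,0,0.0195,1
end [0.618  0.2283 0.222 ]
```

The grip top projects where it appears in both views. I'll descend and watch for contact.

>>> {"method": "drive_tool", "body": {"steps": [0.0076, 0, 0.0053, 0.0021, -0.0005, 0.0137, 1, 0.0076, 0, 0.0053, 0.0021, -0.0005, 0.0137, 1, 0, 0, 0, 0, 0, 0, 1, 0, 0, 0, 0, 0, 0.0195, 1, 0, 0, 0, 0, 0, 0.0195, 1]}}

```text
time_s: 17.2
tcp_pos: [0.6187, 0.2243, 0.2657]
ee_rot: [[0.133, -0.991, 0.006], [-0.991, -0.133, 0.005], [-0.004, -0.007, -1.0]]
wrist_force: [-0.1, 0.2, -0.4]
gripper_width: 1.001
gripper_force: 0.0
```

>>> {"method": "drive_tool", "body": {"steps": [0, 0, 0, 0, 0, 0.015, 1, 0, 0, 0, 0, 0, 0.014, 1, 0, 0, 0, 0, 0, 0.01, 1, 0, 0, 0, 0, 0, 0, 1]}}

```text
time_s: 17.53
tcp_pos: [0.6173, 0.2237, 0.2232]
ee_rot: [[0.133, -0.991, -0.001], [-0.991, -0.133, 0.001], [-0.001, 0.001, -1.0]]
wrist_force: [-0.0, 0.8, -0.5]
gripper_width: 1.0
gripper_force: 0.0
```

>>> {"method": "drive_tool", "body": {"steps": [0, 0, 0, -0.005, -0.0035, 0.001, 1, 0, 0, 0, 0, -0.0035, 0.001, 1, 0, 0, 0, 0, 0, 0, 1, 0, 0, 0, 0, 0, 0, 0, 0, 0, 0, 0, 0, 0, 0, 0, 0, 0, 0, 0, 0, 0, 0, 0, 0, 0, 0, 0, 0, 0, 0, 0, 0, 0, 0, 0, 0, 0, 0, 0, 0, 0, 0, 0, 0, 0, 0, 0, 0, 0]}}

```text
time_s: 18.37
tcp_pos: [0.624, 0.23, 0.2247]
ee_rot: [[0.134, -0.991, 0.003], [-0.991, -0.134, 0.002], [-0.002, -0.003, -1.0]]
wrist_force: [-4.9, -0.3, 5.0]
gripper_width: 0.555
gripper_force: 3.0
```

>>> {"method": "drive_tool", "body": {"steps": [0, 0, 0, 0, 0, 0, 0, 0, 0, 0, 0, 0, 0, 0, 0, 0, 0, 0, 0, 0, 0, 0, 0, 0, 0, 0, 0, 0]}}

```text
time_s: 18.7
tcp_pos: [0.6231, 0.2298, 0.2243]
ee_rot: [[0.134, -0.991, 0.0], [-0.991, -0.134, 0.001], [-0.001, -0.0, -1.0]]
wrist_force: [-5.0, -0.3, 5.4]
gripper_width: 0.445
gripper_force: 30.0
```

Width 38.7 mm with 30 N on the pads means the trigger is home. Hold, release, check clearance and rise.

>>> {"method": "drive_tool", "body": {"steps": [0, 0, 0, 0, 0, 0, 0, 0, 0, 0, 0, 0, 0, 0, 0, 0, 0, 0, 0, 0, 0, 0, 0, 0, 0, 0, 0, 0, 0, 0, 0, 0, 0, 0, 0, 0, 0, 0, 0, 0, 0, 0, 0, 0, 0, 0, 0, 0, 0, 0, 0, 0, 0, 0, 0, 0, 0, 0, 0, 0, 0, 0, 0, 0, 0, 0, 0, 0, 0, 0]}}

```text
time_s: 19.53
tcp_pos: [0.6231, 0.2298, 0.2243]
ee_rot: [[0.134, -0.991, 0.0], [-0.991, -0.134, 0.001], [-0.001, -0.001, -1.0]]
wrist_force: [-5.5, -0.0, 4.9]
gripper_width: 0.448
gripper_force: 30.0
```

>>> {"method": "drive_tool", "body": {"steps": [0, 0, 0, 0, 0, 0, 1, 0, 0, 0, 0, 0, 0, 1, 0, 0, 0, 0, 0, 0, 1, 0, 0, 0, 0, 0, 0, 1, 0, 0, 0, 0, 0, 0, 1, 0, 0, 0, 0, 0, 0, 1, 0, 0, 0, 0, 0, 0, 1, 0, 0, 0, 0, 0.005, 0, 1, 0, 0, 0, 0, 0, 0, 1]}}

```text
time_s: 20.28
tcp_pos: [0.6203, 0.23, 0.2244]
ee_rot: [[0.134, -0.991, 0.007], [-0.991, -0.134, 0.004], [-0.003, -0.007, -1.0]]
wrist_force: [-0.2, -0.5, 0.8]
gripper_width: 0.977
gripper_force: 0.0
```

>>> {"method": "drive_tool", "body": {"steps": [0, 0, 0, 0, 0, -0.015, 1, 0, 0, 0, 0, 0, -0.03, 1, 0, 0, 0, 0, 0, -0.03, 1, 0, 0, 0, 0, 0, -0.03, 1, 0, 0, 0, 0, 0, -0.02, 1, 0, 0, 0, 0, 0, 0, 1, 0, 0, 0, 0, 0, 0, 1]}}

```text
time_s: 20.87
tcp_pos: [0.6201, 0.2298, 0.3511]
ee_rot: [[0.133, -0.991, 0.009], [-0.991, -0.133, 0.006], [-0.005, -0.01, -1.0]]
wrist_force: [0.2, 0.2, 0.2]
gripper_width: 0.999
gripper_force: 0.0
```

Run:
```python
from h import *
s=r.sense();print(s["tcp_pos"],s["wrist_force"])
b=r.capture("side");o=cv2.imread("pics/s6.png")
# housing unmoved? compare local patch with the picture taken after placing; trigger back? compare with the first picture
def cmp(x0,x1,y0,y1,ref):
    A=cv2.cvtColor(ref[y0:y1,x0:x1],6).astype(np.float32);B=cv2.cvtColor(b[y0:y1,x0:x1],6).astype(np.float32)
    return cv2.phaseCorrelate(A,B),np.abs(A-B).mean()
print("housing",cmp(205,230,156,184,o),"trigger",cmp(240,256,115,145,cv2.imread("pics/side0.png")))
print("bottle/cover/tape",cmp(260,292,210,300,cv2.imread("pics/side0.png")),cmp(196,226,195,220,cv2.imread("pics/side0.png")))
```

```text
[0.62007746 0.22976722 0.3511452 ] [0.22894561 0.18924979 0.20807789]
housing (((0.28247114099226245, 0.024778822075303353), 0.9217340704600017), np.float32(10.201428)) trigger (((0.4601974784360978, 0.20296485679654097), 0.794022877017657), np.float32(10.227083))
bottle/cover/tape (((-0.2633856694409644, 0.056828879607522254), 0.8758689433336257), np.float32(5.415625)) (((0.022105882943895594, 0.5219884922808173), 1.011935157616933), np.float32(1.0973333))
```

The housing hasn't moved, the trigger is back, and the robot is clear.

```bash
python3 -c "
from station import r
print(r.finish_job())"
```

```text
the job is handed in; nothing more can be done
None
```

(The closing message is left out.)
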